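# Clamp a setter's holding block with the sunken knob

### The job

Stand the rectangular wooden holding block (cup up) on the bed of the grey bench clamp, centred between the two jaws with its ends sticking out evenly at both sides, and let go of it. Then turn the knob sunk in the clamp's well clockwise until the jaws hold the block snugly, about 10 to 15 N: it must be truly gripped but the soft wood not crushed, and do not lean on the well's wall or floor. Leave the other things on the bench where they are, and let go of the knob.

Things in the scene. Friction and masses are not known exactly. Their poses are not given: they have to be found in the camera images.
- clamp: Grey bench clamp, fixed. Origin on the bench; x across, y along it, z up. Base 110 mm (x), y -140 to +70; its top (the bed) 20 mm above the bench. Along y: well housing (y = -90), moving jaw, gap, anvil (fixed steel jaw, 26 mm wide in x, 18 thick, 18 high; its jaw face at y = +18 to +25 mm, set differently each time).
- bed (a point): point on the clamp's bed, 20 mm above the bench, near the middle of the open jaw gap; axes as the clamp's. The gap along y is 23 to 31.5 mm at the start; its middle lies within 2.5 mm of this point.
- jaw: moving steel jaw, 26 mm wide (x), 18 high, origin on the bed, axes as the clamp's. The knob drives it 6 mm towards the anvil (+y) per radian of clockwise turn. In front it carries a stiffly sprung pressure plate, the jaw face, 9 mm to +y of the origin when unloaded; it gives 1 mm per 12 N.
- well: square housing 88 x 88 mm with a round well 68 mm across, 26 mm deep, that holds the knob; origin 20 mm above the bench under its centre, axes as the clamp's. Rim 60 mm above the bench, well floor 34 mm above it. The well's wall and floor must not be hit or pressed with more than 20 N.
- knob (a joint): clamp knob angle in rad, 0 to 2.8, grows clockwise seen from above (closing the jaws). Starts at 0 to 0.4. Friction 0.18 N m while it turns (held still, a reading may settle anywhere within it, so compare like with like); each newton of clamping adds 0.006 N m. The first 0.4 rad are always free. Once the block meets both jaws the force rises 7 N per 0.1 rad. Stays where left.
- knob_grip (a point): middle of the knob's grip bar, on the knob's vertical axis, 45.5 mm above the bench. The black bar is 26 mm long (point x), 14 mm thick (point y); its top is 54 mm and its foot 37 mm above the bench, top 6 mm below the rim; a 34 mm disc is under it. The point turns with the knob.
- block: loose light-wood holding block, rectangular, 44 mm (x) by 20 mm (y) by 26 mm high, about 45 g, with a brass cup 16 mm across and 6 mm high on top; origin under its centre. It is clamped across its 20 mm width, its length along the clamp's x, so that its ends stick out beyond the jaws.
- round_block: bystander: round light-wood block, 38 mm across and 26 mm high, with a brass cup on top; not the one to clamp
- screwdriver: bystander: screwdriver 170 mm long lying on the bench
- hammer: bystander: hammer lying on the bench
- mandrel: bystander: upright tapered steel ring mandrel, 32 mm across, 120 mm high
- jar: bystander: clear jar with white cap, 48 mm across, 60 mm high
- dish: bystander: small steel bowl, 80 mm across, 30 mm high
- saw_frame: bystander: jeweller's saw frame lying flat, about 250 x 70 mm
- ring_a: bystander: small brass ring lying flat, 21 mm across, 5 mm high

How it is judged:
On the way, in this order (a step that is already met when the one before it is completed fails the run):
1. the block stands on the clamp's bed between the jaws, the fingers off it and the jaws still loose (z of block in the frame of clamp between 0.0175 and 0.0225 m and x of block in the frame of clamp between -0.008 and 0.008 m and y of block in the frame of clamp between -0.002 and 0.022 m and angle between block's own z axis and vertical below 0.1 rad and angle between the x axis of block and the x axis of clamp, either way round below 0.3 rad and contact force between the fingers and block below 0.1 N and contact force between jaw and block below 3 N), for 0.2 s.
2. the jaws grip the block with 5 to 25 N, tightened with the knob (z of block in the frame of clamp between 0.0175 and 0.0225 m and x of block in the frame of clamp between -0.008 and 0.008 m and y of block in the frame of clamp between -0.002 and 0.022 m and angle between block's own z axis and vertical below 0.1 rad and angle between the x axis of block and the x axis of clamp, either way round below 0.08 rad and contact force between jaw and block between 5 and 25 N and linear speed of block below 0.01 m/s), for 0.2 s.
At the end, for the whole second after the job is handed in: The rectangular block stands upright (within 0.1 rad) on the clamp's bed (within 2.5 mm), centred within 8 mm along the clamp's x, between the jaws, square to them (within 0.08 rad) and at rest, and the moving jaw presses on it with 5 to 25 N (all of step 2); the robot touches nothing.
It fails at once if the block is crushed: the jaw presses on it with more than 35 N (contact force between jaw and block above 35 N).
It fails at once if the well's wall or floor is pressed by the robot with more than 20 N (contact force between any of the fingers, the arm and well above 20 N).
It fails at once if a bystander is moved more than 30 mm (distance of any of round_block, screwdriver, hammer, mandrel, jar, dish, saw_frame, ring_a from where it was at the start of the episode above 0.03 m).
It also fails if it takes over 72 s, if anything falls off the work surface, if the arm or the gripper's body presses on something with over 40 N, if the wrist force passes 120 N, or if a joint passes its speed limit or range.

### The arm

A 6-joint arm with a two-finger parallel gripper is mounted at the origin on the work surface. World frame = base frame: x ahead of the robot, y to its left, z up, the work surface at z = 0. Lengths are in m, angles in rad, forces in N, time in s.
With the tool pointing down it reaches from about 0.375 to 0.975 m from the base axis. Payload 3.8 kg.
Tool frame: the origin (TCP) lies midway between the tips of the shut fingers; the grasp point (between the pads) lies 19 mm behind it; z points along the fingers, y is the direction in which the jaws open and shut (so a half turn about z gives the same grasp; the last joint's range is limited). The gripper opens to 85 mm and grips with 20 to 120 N. Pads are 22 mm wide; open, the fingers measure 114 mm over their backs; the gripper's body (76 mm by 85 mm) begins 54 mm behind the grasp point. The pads swing forward as they close: fully open they stand 13 mm farther back than shut.
Start: joints at [-1.33, 0.264, 1.604, -0, 1.274, -0.037], TCP at [0.185, -0.649, 0.231] pointing down, gripper open.
Joint ranges: [-2.63, 2.63], [-0.94, 2.18], [0.31, 2.57], [-1.31, 4.45], [0, 2.66], [-2.55, 2.55]. Speed limits (rad/s): [2.57, 2.57, 3.14, 3.14, 3.14, 3.14].

### API

Orientations are given as a rotation vector (axis times angle).
In Python, from workcell import bot gives the robot as it stands.
- The arm moves only by the tool drive_tool, never from a script. Its argument "deltas" is a list of rows, each an object with "hand": the opening, from 0 (shut) to 1 (fully open); "offset": the shift along the world's x, y, z in cm, a list of three; "angular": the turn, a rotation vector about the world's x, y, z in degrees, a list of three. A call has 1 to 8 rows; each row is the pose to reach, as a shift and turn from the pose commanded when the call began; what a row does not reach only later rows make up. A row lasts 1/8 s, in which the tool goes at most 62.5 mm and 10.7 degrees, less where a joint would pass 70% of its speed; a pose out of reach is approached as far as the arm can. A call with a gripper value outside its range is refused whole. The fingers move at their own pace and stop on an object; "force" is the grip in N (left out, the last holds). Time passes only in rows, so rows that repeat a pose let the fingers close. It gives the time, the measured TCP pose, the force and the opening at its end, in the units of the state.
- bot.read_state(): the state, without advancing time (a new reading comes with each control period).
- bot.read_camera(name): name is "scene" or "side" or "wrist"; returns a dict with "frame" (420x560x3 uint8, blue, green, red), "mtx" (3x3 intrinsics, pixels), "R" (3x3) and "t" (3): a world point X has camera coordinates R X + t. Camera axes: x right, y down, z forward; pixel columns grow to the right and rows downward; lengths in m; the calibration is good to about 2 mm. A picture is of the moment at which its call begins. There is no depth.
- bot.finish_job(): hands the job in, once; it reports no verdict.
The state is a dict: "time": time; "q": joint angles; "joint_vel": joint speeds; "joint_torque": joint torques, N m; "tool_pos": TCP position; "tcp_rot": TCP orientation; "wrist_force": force on the tool from outside, world axes, zero at the start; "torque": the same for the moment, N m; "width": opening from 0.0 (shut) to 1.0 (fully open).
Only numpy, scipy, OpenCV 4.12 (cv2) and the standard library are available. Lean on these libraries where they do the work, as an engineer would, in place of code of your own. Each camera call takes 0.05 s, during which the arm holds its last target. There are 200 camera calls.

## Working session

There is one attempt and no reset: what is moved stays moved. The work goes in short steps, Python scripts to look and compute and a tool call to move; the robot and the scene stay as the last step left them, time stands still between calls to the robot, and variables do not carry over. Pictures are saved under pics/ and viewed, about 8 in all and at most 12, crops included, and the job is handed in when it is done.

Besides the shell and the picture viewer there is one more tool, called after "Call:" as a command line: name --argument value ..., lists and objects as JSON in quotes. drive_tool: Moves the arm, as the interface text tells. Its arguments: {"type":"object","properties":{"deltas":{"type":"array"},"force":{"type":"number"}},"required":["deltas"]}

```bash
mkdir -p pics; cat > h.py <<'E'
import numpy as np, cv2
from workcell import bot
def snap(n,f):
    c=bot.read_camera(n); cv2.imwrite(f'pics/{f}.png',c['frame']); np.savez(f'pics/{f}.npz',K=c['mtx'],R=c['R'],t=c['t']); return c
def cam(f):
    d=np.load(f'pics/{f}.npz'); return d['K'],d['R'],d['t']
def px2w(f,u,v,z):
    K,R,t=cam(f); d=R.T@np.linalg.solve(K,[u,v,1.]); o=-R.T@t; return (o+d*(z-o[2])/d[2]).round(4)
def w2px(f,X):
    K,R,t=cam(f); p=K@(R@np.array(X)+t); return (p[:2]/p[2]).round(1)
def crop(f,x0,y0,x1,y1,s,o):
    i=cv2.imread(f'pics/{f}.png')[y0:y1,x0:x1]; cv2.imwrite(f'pics/{o}.png',cv2.resize(i,None,fx=s,fy=s,interpolation=cv2.INTER_CUBIC))
E
python3 - <<'E'
from h import *
a=[snap(n,n+'0')['frame'] for n in('scene','side','wrist')]
cv2.imwrite('pics/m.png',cv2.resize(np.vstack([np.hstack(a[:2]),np.hstack([a[2],a[2]*0])]),(800,600)))
print(bot.read_state())
for n in('scene','side','wrist'):
  K,R,t=cam(n+'0');print(n,-R.T@t,R[2])
E
```

```text
{'time': 0.15, 'q': array([-1.32989977e+00,  2.64601283e-01,  1.60507312e+00, -2.83482933e-06,
        1.27367849e+00, -3.68632801e-02]), 'joint_vel': array([ 0.00192407, -0.00321579, -0.00416664, -0.00146022, -0.0005194 ,
        0.00229069]), 'joint_torque': array([ 2.43428067e-04, -5.15904951e+01, -3.67960346e+01, -2.47800415e-05,
        7.99267640e-03,  1.61861948e-05]), 'tool_pos': array([ 0.18497262, -0.64857352,  0.23022682]), 'tcp_rot': array([-3.10961023e+00, -4.34661854e-01,  2.85660206e-04]), 'wrist_force': array([-1.33402527, -0.4835003 , -0.19156297]), 'torque': array([-0.02685523, -0.01943527,  0.02240023]), 'width': 0.99910507530495}
scene [ 1.00203686 -0.5929048   0.7069182 ] [-0.44836144  0.56579549 -0.69198807]
side [0.29298079 0.75893632 0.93637673] [ 0.2518312  -0.66780863 -0.70043749]
wrist [ 0.25916984 -0.62655521  0.37185423] [-0.28866387 -0.08092376 -0.95400446]
```

View pics/m.png

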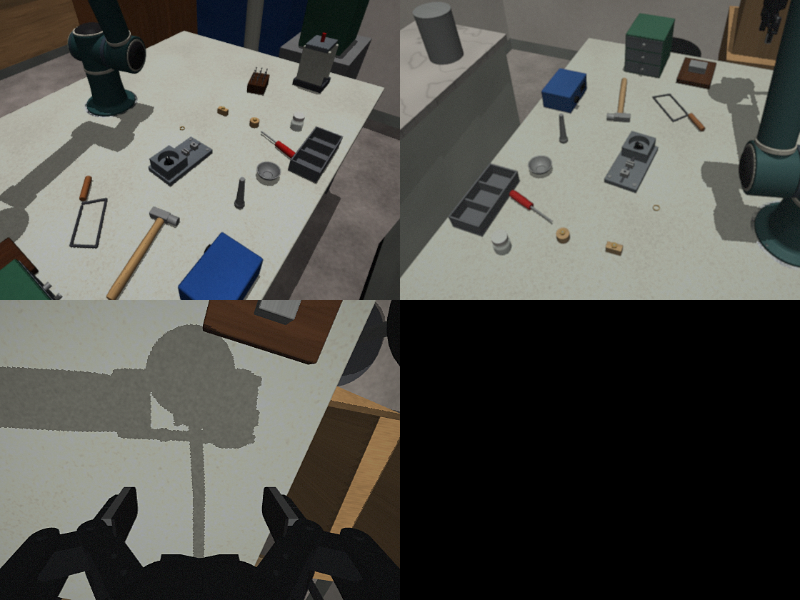

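The overview shows the clamp at about side (325,224), the rectangular block at about side (300,347) and scene (311,155), and the round block at about side (228,329). I'll enlarge both next.

```bash
python3 - <<'E'
from h import *
a=cv2.imread('pics/side0.png');b=cv2.imread('pics/scene0.png')
r=lambda i,s:cv2.resize(i,None,fx=s,fy=s,interpolation=cv2.INTER_CUBIC)
A=r(a[175:275,280:365],6)          # 510x600
B=r(a[330:365,280:329],6)          # 294 x210
C=r(b[140:170,290:339],6)          # 294x180
im=np.zeros((600,804,3),np.uint8);im[:,:510]=A;im[:210,510:]=B;im[210:390,510:]=C
cv2.imwrite('pics/c1.png',im[:,:800])
cv2.imwrite('pics/c2.png',r(b[180:265,200:305],7))
for n,u,v,z in[('side0',325,224,.02),('side0',300,347,.0),('scene0',311,157,0)]:print(px2w(n,u,v,z))
E
```

```text
[ 0.5057 -0.1037  0.02  ]
[0.4592 0.2149 0.    ]
[0.4522 0.2292 0.    ]
```

View pics/c1.png

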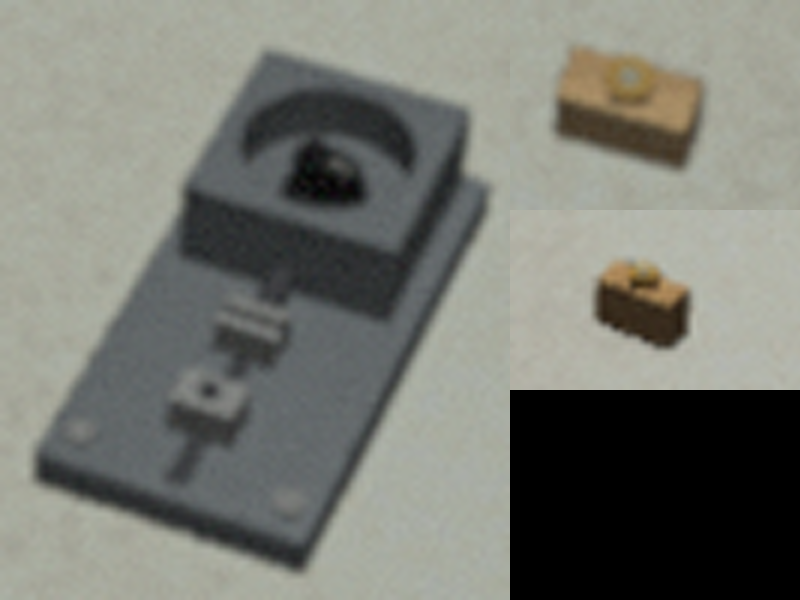

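View pics/c2.png

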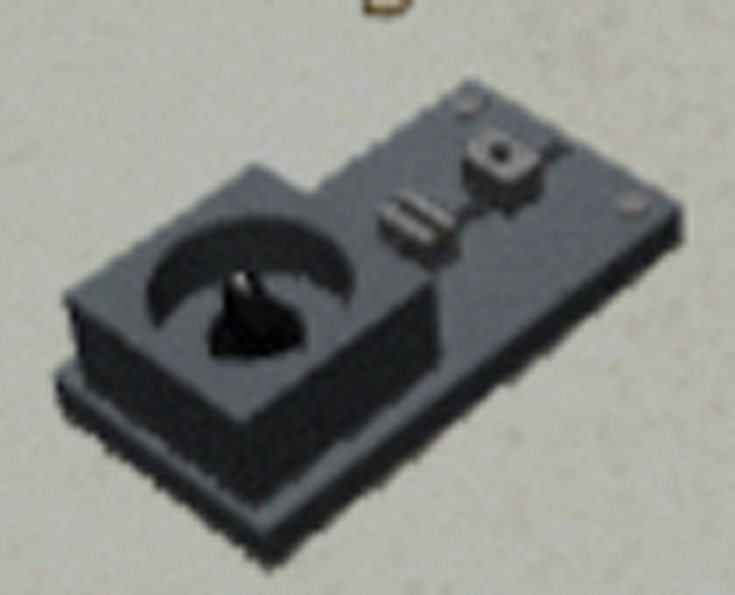

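Both crops show the clamp clearly, with the anvil toward the side camera and the well at the far end. The clamp corners and the block corners can be read, so I'll fit both poses.

```bash
cat >> h.py <<'E'
from scipy.optimize import least_squares
def fit(obs,x0):
    "obs: (view,u,v,[local xyz]); pose x,y,yaw"
    def r(p):
        c,s=np.cos(p[2]),np.sin(p[2]); e=[]
        for f,u,v,X in obs:
            W=[p[0]+c*X[0]-s*X[1],p[1]+s*X[0]+c*X[1],X[2]]; K,R,t=cam(f); q=K@(R@np.array(W)+t); e+=[q[0]/q[2]-u,q[1]/q[2]-v]
        return np.array(e)
    s=least_squares(r,x0,loss='soft_l1'); return s.x.round(4),r(s.x).reshape(-1,2).round(1).tolist()
E
python3 - <<'E'
from h import *
S=lambda u,v,x,y,z:('side0',280+u/6,175+v/6,[x/1e3,y/1e3,z/1e3])
C=lambda u,v,x,y,z:('scene0',200+u/7,180+v/7,[x/1e3,y/1e3,z/1e3])
s=[S(38,460,55,70,20),S(303,553,-55,70,20),S(490,188,-55,-140,20),S(268,53,44,-134,60),S(467,110,-44,-134,60),S(185,190,44,-46,60),S(402,254,-44,-46,60)]
c=[C(475,82,-55,70,20),C(682,213,55,70,20),C(265,535,55,-140,20),C(60,380,-55,-140,20),C(258,165,-44,-46,60),C(435,290,44,-46,60),C(240,422,44,-134,60),C(68,300,-44,-134,60)]
for o in(s,c,s+c):
  print(*fit(o,[.5,-.1,2.]) )
B=lambda u,v,x,y,z:('side0',280+(u-510)/6,330+v/6,[x/1e3,y/1e3,z/1e3])
D=lambda u,v,x,y,z:('scene0',290+(u-510)/6,140+(v-210)/6,[x/1e3,y/1e3,z/1e3])
b=[B(575,47,22,-10,26),B(704,85,-22,-10,26),B(690,135,-22,10,26),B(560,98,22,10,26),B(685,166,-22,10,0),B(558,132,22,10,0)]
print(*fit(b,[.46,.21,0]))
# scene: long axis (in side left end = +22). try both
d=[D(690,290,22,-10,26),D(597,280,-22,-10,26) ]
p=fit(b,[.46,.21,0])[0]
for X in([22,-10],[22,10],[-22,10],[-22,-10]):
  for z in(26,0):
    co,si=np.cos(p[2]),np.sin(p[2]);w=[p[0]+(co*X[0]-si*X[1])/1e3,p[1]+(si*X[0]+co*X[1])/1e3,z/1e3]
    q=w2px('scene0',w);print(X,z,(q-[290,140])*6+[510,210])
E
```

```text
[ 0.5038 -0.0583 -0.0738] [[-0.7, -0.4], [1.3, -0.3], [0.6, -0.7], [-0.5, -0.1], [0.9, 0.5], [-0.4, 0.2], [-0.7, 0.6]]
[ 0.5123 -0.0653 -0.088 ] [[0.0, -0.5], [1.2, -0.7], [-0.2, 0.8], [-1.8, -0.5], [0.3, 0.2], [0.4, -0.8], [0.2, 1.2], [-0.6, -0.0]]
[ 0.5068 -0.0611 -0.0781] [[-1.6, -1.7], [0.2, -1.5], [-0.1, -1.6], [-1.2, -1.1], [0.1, -0.5], [-1.2, -0.9], [-1.6, -0.5], [-0.9, -2.1], [0.4, -2.7], [-0.1, -1.3], [-1.9, -2.1], [-0.3, -1.4], [-0.0, -2.8], [0.2, -0.8], [-0.7, -1.6]]
[0.4556 0.2251 0.0329] [[0.1, -0.6], [0.5, -0.7], [-0.1, -0.2], [-0.6, -0.4], [0.3, 1.8], [-0.3, 1.1]]
[22, -10] 26 [664.8 299.4]
[22, -10] 0 [663.  342.6]
[22, 10] 26 [686.4 280.2]
[22, 10] 0 [684.  322.8]
[-22, 10] 26 [612.6 252. ]
[-22, 10] 0 [611.4 294.6]
[-22, -10] 26 [590.4 270.6]
[-22, -10] 0 [589.8 313.2]
```

Call:
drive_tool --deltas '[{"hand": 0.8, "offset": [2.5, 4.5, 0.5], "angular": [0, 0, 8.5]}, {"hand": 0.8, "offset": [5, 9, 1], "angular": [0, 0, 17]}, {"hand": 0.8, "offset": [7.5, 14, 1.5], "angular": [0, 0, 26]}, {"hand": 0.8, "offset": [10, 18.5, 2], "angular": [0, 0, 34.5]}, {"hand": 0.8, "offset": [12.5, 23.5, 2.5], "angular": [0, 0, 43]}, {"hand": 0.8, "offset": [15, 28, 3], "angular": [0, 0, 51.5]}, {"hand": 0.8, "offset": [17.5, 33, 3.5], "angular": [0, 0, 60]}, {"hand": 0.8, "offset": [20, 37.5, 4], "angular": [0, 0, 69.5]}]'

```text
time: 1.15
tool_pos: [0.3854, -0.2722, 0.2713]
tcp_rot: [-2.303, -2.137, -0.0]
wrist_force: [0.6, -0.9, 1.0]
width: 0.803
```

Call:
drive_tool --deltas '[{"hand": 0.8, "offset": [3, 5, 0.5], "angular": [0, 0, 0]}, {"hand": 0.8, "offset": [6, 10, 1], "angular": [0, 0, 0]}, {"hand": 0.8, "offset": [9, 15, 1], "angular": [0, 0, 0]}, {"hand": 0.8, "offset": [12, 20, 1], "angular": [0, 0, 0]}, {"hand": 0.8, "offset": [12, 20, 1], "angular": [0, 0, 0]}, {"hand": 0.8, "offset": [12, 20, 1], "angular": [0, 0, 0]}]'

```text
time: 1.9
tool_pos: [0.5047, -0.0741, 0.2808]
tcp_rot: [-2.307, -2.132, 0.002]
wrist_force: [0.1, 0.6, -0.5]
width: 0.798
```

```bash
python3 - <<'E'
from h import *
c=snap('wrist','w1'); s=bot.read_state(); print(s['time'],s['tool_pos'],s['tcp_rot'],s['wrist_force'],s['width'])
f=cv2.resize(c['frame'],(800,600)); cv2.imwrite('pics/w1b.png',f)
E
```

```text
1.95 [ 0.50452858 -0.07472819  0.28093729] [-2.30857360e+00 -2.13027002e+00  1.51236934e-03] [0.99377529 0.9027376  0.05184821] 0.8007800252872745
```

View pics/w1b.png

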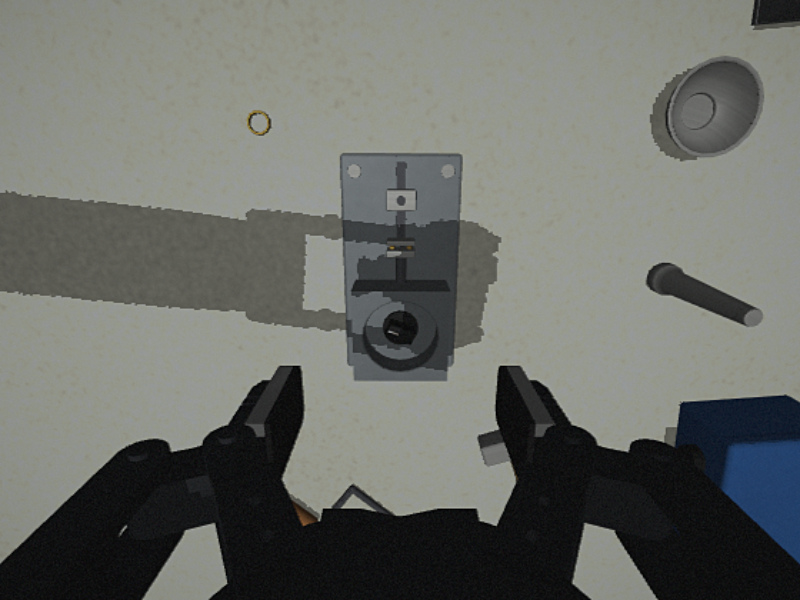

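Clamp is clear below, with anvil at (400,200), jaw at (400,248) and knob bar at (400,328) in the enlarged picture. I'll crop it, rotated 90°.

```bash
python3 - <<'E'
from h import *
i=cv2.imread('pics/w1.png')[100:275,225:335]   # transpose: out x=(row-100)*4.5, out y=(col-225)*4.5
i=cv2.transpose(i); i=cv2.resize(i,None,fx=4.5,fy=4.5,interpolation=cv2.INTER_CUBIC); i=cv2.convertScaleAbs(i,alpha=1.6,beta=15)
cv2.imwrite('pics/w1c.png',i)
E
```

```text
(no output)
```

View pics/w1c.png

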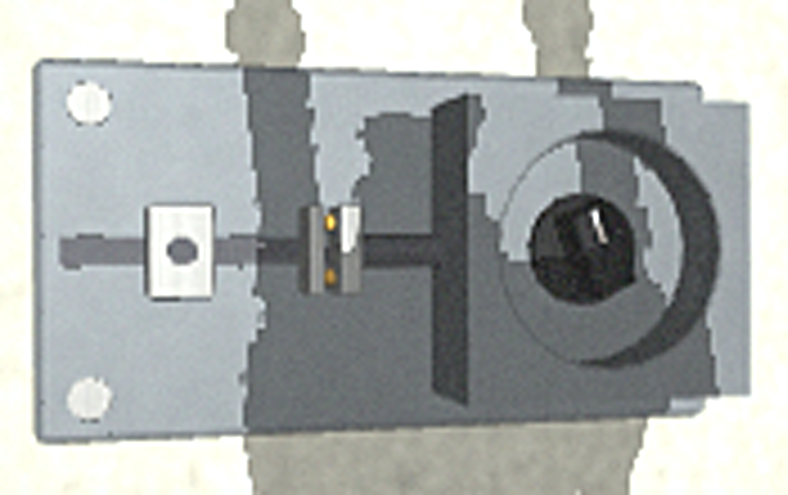

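```bash
python3 - <<'E'
from h import *
P=lambda a,b:(225+b/4.5,100+a/4.5)
W=lambda a,b,x,y,z:('w1',*P(a,b),[x/1e3,y/1e3,z/1e3])
o=[W(36,63,-55,70,20),W(40,440,55,70,20),W(749,103,-44,-134,60),W(749,396,44,-134,60),W(468,95,-44,-46,60),W(466,404,44,-46,60),W(432,105,-44,-46,20),W(432,393,44,-46,20)]
p,r=fit(o,[.5,-.06,-.08]);print(p,r)
c,s=np.cos(p[2]),np.sin(p[2])
loc=lambda a,b,z:(lambda w:((w[:2]-p[:2])@np.array([[c,-s],[s,c]])).round(4))(px2w('w1',*P(a,b),z))
for n,a,b,z in[('anvil face',213,251,.038),('anvil back',147,251,.038),('jaw face',302,249,.038),('jaw back',361,249,.038),('disc',582,249,.037)]:print(n,loc(a,b,z))
print('knob w',p[:2]+np.array([.09*s,-.09*c]))
i=cv2.imread('pics/w1.png')[212:248,328-75:328-27]; i=cv2.resize(cv2.convertScaleAbs(i,alpha=5),None,fx=10,fy=10,interpolation=cv2.INTER_CUBIC)
cv2.imwrite('pics/k1.png',i)
E
```

```text
[ 0.5074 -0.0607 -0.0811] [[-1.8, -0.4], [1.2, -1.2], [-0.2, 0.4], [0.1, 0.5], [-0.6, 0.3], [0.7, 0.8], [0.3, -0.1], [-0.1, -0.1]]
anvil face [0.0002 0.0223]
anvil back [0.0001 0.0402]
jaw face [-0.0003 -0.0028]
jaw back [-0.0003 -0.02  ]
disc [-0.0001 -0.0889]
knob w [ 0.500109   -0.15040419]
```

View pics/k1.png

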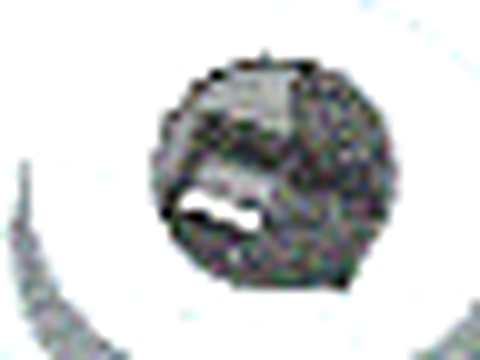

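Clamp pose found: (0.507,-0.061), yaw -0.081, anvil face y=22.3 mm, jaw face y=-2.8 mm. That gives a gap of 25.1 mm with its middle at 9.75 mm, which matches the sizes given. The bar's direction isn't clear yet, so I'll look closer later. Now to the block.

Call:
drive_tool --deltas '[{"hand": 0.8, "offset": [-1, 5, -1.5], "angular": [0, 0, 2]}, {"hand": 0.8, "offset": [-2, 10, -3], "angular": [0, 0, 4]}, {"hand": 0.8, "offset": [-3, 15, -5], "angular": [0, 0, 6.5]}, {"hand": 0.8, "offset": [-4, 20, -7], "angular": [0, 0, 6.5]}, {"hand": 0.8, "offset": [-4.6, 23.5, -8], "angular": [0, 0, 6.5]}, {"hand": 0.8, "offset": [-4.6, 23.5, -8], "angular": [0, 0, 6.5]}, {"hand": 0.8, "offset": [-4.6, 23.5, -8], "angular": [0, 0, 6.5]}]'

```text
time: 2.82
tool_pos: [0.4594, 0.1595, 0.2015]
tcp_rot: [2.185, 2.256, -0.0]
wrist_force: [0.3, -0.3, 0.6]
width: 0.799
```

```bash
python3 - <<'E'
from h import *
snap('wrist','w2'); s=bot.read_state(); print(s['time'],s['tool_pos'],s['tcp_rot'])
q=w2px('w2',[.4585,.222,.026]);print(q); x,y=int(q[0])-50,int(q[1])-40; print(x,y)
crop('w2',max(x,0),max(y,0),x+100,y+75,6,'w2c')
E
```

```text
2.875 [0.45971764 0.15940556 0.20177337] [2.18560494e+00 2.25546876e+00 6.57409397e-04]
[279.8 128. ]
229 88
```

View pics/w2c.png

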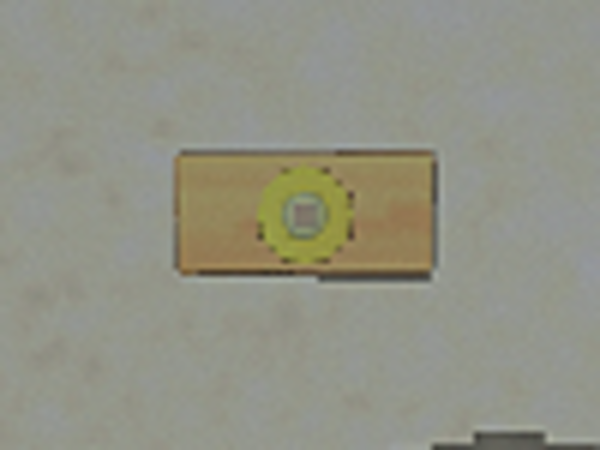

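The block's top corners sit at crop (178,155), (434,153), (432,271) and (180,273).

```bash
python3 - <<'E'
from h import *
P=[px2w('w2',229+u/6,88+v/6,.026) for u,v in[(178,155),(434,153),(432,271),(180,273)]]
P=np.array(P);print(P,P.mean(0));d=P[1]+P[2]-P[0]-P[3];print(np.hypot(*d[:2])/2,np.linalg.norm(P[0]-P[3]),np.arctan2(d[1],d[0]))
K,R,t=cam('w2'); print(R[0])
E
```

```text
[[0.4368 0.2352 0.026 ]
 [0.4797 0.2368 0.026 ]
 [0.4804 0.2176 0.026 ]
 [0.4374 0.2159 0.026 ]] [0.458575 0.226375 0.026   ]
0.042981682144839266 0.01930932417253383 0.03839788129854633
[9.99526105e-01 3.07787332e-02 4.84834628e-04]
```

Call:
drive_tool --deltas '[{"hand": 0.8, "offset": [-0.1, 3.5, -5], "angular": [0, 0, 0.3]}, {"hand": 0.8, "offset": [-0.1, 6.7, -9], "angular": [0, 0, 0.3]}, {"hand": 0.75, "offset": [-0.1, 6.7, -13], "angular": [0, 0, 0.3]}, {"hand": 0.75, "offset": [-0.1, 6.7, -16], "angular": [0, 0, 0.3]}, {"hand": 0.75, "offset": [-0.1, 6.7, -18], "angular": [0, 0, 0.3]}, {"hand": 0.75, "offset": [-0.1, 6.7, -19.5], "angular": [0, 0, 0.3]}, {"hand": 0.75, "offset": [-0.1, 6.7, -20], "angular": [0, 0, 0.3]}, {"hand": 0.75, "offset": [-0.1, 6.7, -20], "angular": [0, 0, 0.3]}]' --force 30

```text
time: 3.88
tool_pos: [0.4587, 0.2276, 0.0016]
tcp_rot: [2.179, 2.263, 0.001]
wrist_force: [0.1, -0.2, 1.0]
width: 0.747
```

Call:
drive_tool --deltas '[{"hand": 0.35, "offset": [0, 0, 0], "angular": [0, 0, 0]}, {"hand": 0.35, "offset": [0, 0, 0], "angular": [0, 0, 0]}, {"hand": 0.35, "offset": [0, 0, 0], "angular": [0, 0, 0]}, {"hand": 0.35, "offset": [0, 0, 0], "angular": [0, 0, 0]}, {"hand": 0.35, "offset": [0, 0, 0], "angular": [0, 0, 0]}, {"hand": 0.35, "offset": [0, 0, 0], "angular": [0, 0, 0]}]' --force 30

```text
time: 4.62
tool_pos: [0.4592, 0.2284, 0.0024]
tcp_rot: [2.177, 2.264, 0.003]
wrist_force: [-0.5, -1.4, 6.8]
width: 0.508
```

Gripped: width is 43 mm, as it should be. Lift and carry it to above the gap.

Call:
drive_tool --deltas '[{"hand": 0.35, "offset": [0, 0, 2], "angular": [0, 0, 0]}, {"hand": 0.35, "offset": [0, 0, 6], "angular": [0, 0, 0]}, {"hand": 0.35, "offset": [1, -5, 10], "angular": [0, 0, -2]}, {"hand": 0.35, "offset": [2, -10, 11], "angular": [0, 0, -4]}, {"hand": 0.35, "offset": [3, -15, 11], "angular": [0, 0, -6]}, {"hand": 0.35, "offset": [4, -20, 11], "angular": [0, 0, -6.9]}, {"hand": 0.35, "offset": [4.7, -25, 11], "angular": [0, 0, -6.9]}, {"hand": 0.35, "offset": [4.95, -27.8, 10], "angular": [0, 0, -6.9]}]'

```text
time: 5.62
tool_pos: [0.5085, -0.0524, 0.102]
tcp_rot: [2.311, 2.126, 0.002]
wrist_force: [1.0, 0.5, 0.1]
width: 0.504
```

Call:
drive_tool --deltas '[{"hand": 0.35, "offset": [0, 0, -2], "angular": [0, 0, 0]}, {"hand": 0.35, "offset": [0, 0, -4], "angular": [0, 0, 0]}, {"hand": 0.35, "offset": [0, 0, -4.5], "angular": [0, 0, 0]}, {"hand": 0.35, "offset": [0, 0, -4.5], "angular": [0, 0, 0]}, {"hand": 0.35, "offset": [0, 0, -4.5], "angular": [0, 0, 0]}]'

```text
time: 6.25
tool_pos: [0.5083, -0.05, 0.0571]
tcp_rot: [2.309, 2.129, 0.001]
wrist_force: [0.3, -0.1, -0.8]
width: 0.506
```

```bash
python3 - <<'E'
from h import *
s=bot.read_state(); print(s['time'],s['tool_pos'],s['tcp_rot'],s['wrist_force'],s['width'])
snap('wrist','w3');print(w2px('w3',[.507,-.061,.04])); crop('w3',200,90,360,210,5,'w3c')
E
```

```text
6.25 [ 0.50832419 -0.050047    0.05712448] [2.30908113e+00 2.12850652e+00 1.38995698e-03] [ 0.25816519 -0.10850799 -0.81626322] 0.5059480484949285
[278. 270.]
```

View pics/w3c.png

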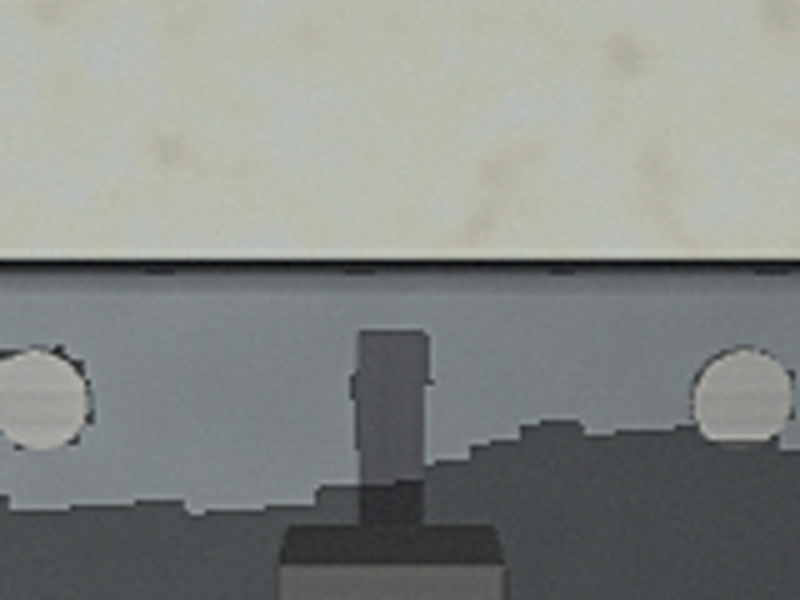

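That crop is too high: it only shows the base's far end, square to the image, and the anvil top's edge. I'll crop lower in the same picture.

```bash
python3 - <<'E'
from h import *
crop('w3',180,185,380,335,4,'w3d')
E
```

```text
(no output)
```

View pics/w3d.png

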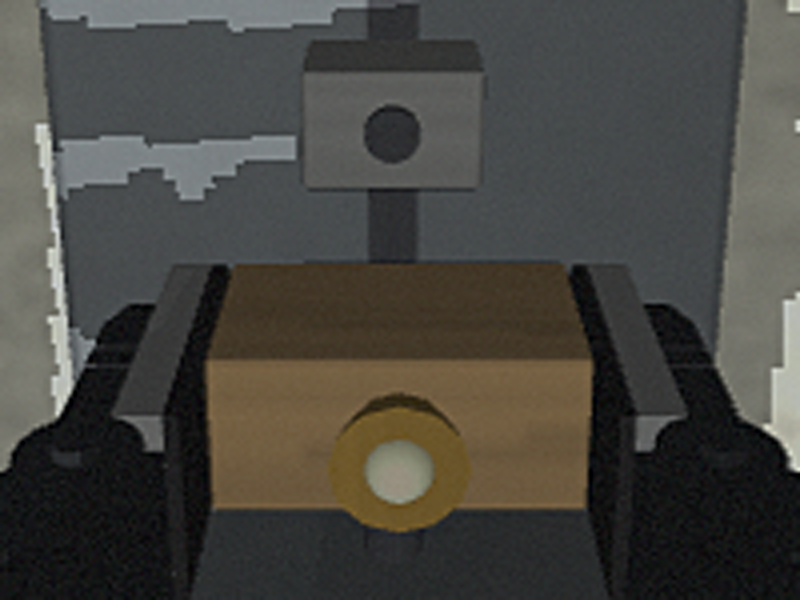

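The block hangs square (front bottom edge at row 263, columns 232–562). The anvil's face edge is at row 188, columns 305–482.

```bash
python3 - <<'E'
from h import *
f=lambda u,v,z:px2w('w3',180+u/4,185+v/4,z)
c,s=np.cos(-.081),np.sin(-.081)
L=lambda w:((w[:2]-[.507,-.061])@np.array([[c,-s],[s,c]])*1e3).round(1)
for n,a in dict(anvL=(305,188,.038),anvR=(482,188,.038),botL=(232,263,.0547),botR=(562,263,.0547),topL=(207,358,.0807),topR=(592,358,.0807),topbackL=(212,508,.0807),topbackR=(588,508,.0807)).items(): print(n,L(f(*a)),f(*a))
E
```

```text
anvL [-12.4  23.4] [ 0.4965 -0.0367  0.038 ]
anvR [13.  23.3] [ 0.5218 -0.0388  0.038 ]
botL [-21.   19.7] [ 0.4877 -0.0397  0.0547]
botR [22.4 19.5] [ 0.5309 -0.0434  0.0547]
topL [-20.3  20.6] [ 0.4884 -0.0388  0.0807]
topR [22.3 20.5] [ 0.5309 -0.0424  0.0807]
topbackL [-20.7   1. ] [ 0.4865 -0.0583  0.0807]
topbackR [22.7  0.9] [ 0.5297 -0.0619  0.0807]
```

Block is about 3.3 mm from the anvil and 1.8 mm from the jaw. I'll shift it 0.7 mm and lower.

Call:
drive_tool --deltas '[{"hand": 0.35, "offset": [0, 0.07, -0.7], "angular": [0, 0, 0]}, {"hand": 0.35, "offset": [0, 0.07, -1.4], "angular": [0, 0, 0]}, {"hand": 0.35, "offset": [0, 0.07, -2.1], "angular": [0, 0, 0]}, {"hand": 0.35, "offset": [0, 0.07, -2.8], "angular": [0, 0, 0]}, {"hand": 0.35, "offset": [0, 0.07, -3.2], "angular": [0, 0, 0]}, {"hand": 0.35, "offset": [0, 0.07, -3.4], "angular": [0, 0, 0]}, {"hand": 0.35, "offset": [0, 0.07, -3.4], "angular": [0, 0, 0]}]'

```text
time: 7.18
tool_pos: [0.5078, -0.0495, 0.0225]
tcp_rot: [2.31, 2.129, 0.0]
wrist_force: [-0.5, -0.6, -0.8]
width: 0.505
```

Nearly down with no contact forces. I'll lower another 0.5 mm, release, and back off.

Call:
drive_tool --deltas '[{"hand": 0.35, "offset": [0, 0, -0.05], "angular": [0, 0, 0]}, {"hand": 0.35, "offset": [0, 0, -0.05], "angular": [0, 0, 0]}, {"hand": 0.58, "offset": [0, 0, 0], "angular": [0, 0, 0]}, {"hand": 0.62, "offset": [0, 0, 0], "angular": [0, 0, 0]}, {"hand": 0.62, "offset": [0, 0, 0], "angular": [0, 0, 0]}, {"hand": 0.62, "offset": [0, 0, 0.0], "angular": [0, 0, 0]}]'

```text
time: 7.92
tool_pos: [0.5076, -0.0494, 0.0222]
tcp_rot: [-2.31, -2.129, 0.0]
wrist_force: [0.6, 0.4, -0.7]
width: 0.618
```

Call:
drive_tool --deltas '[{"hand": 0.62, "offset": [0, 0, 1], "angular": [0, 0, 0]}, {"hand": 0.62, "offset": [0, 0, 3], "angular": [0, 0, 0]}, {"hand": 0.62, "offset": [0, 0, 7], "angular": [0, 0, 0]}, {"hand": 0.5, "offset": [0, -3, 11], "angular": [0, 0, 0]}, {"hand": 0.4, "offset": [-0.4, -7, 13], "angular": [0, 0, 0]}, {"hand": 0.33, "offset": [-0.7, -10, 13], "angular": [0, 0, 0]}, {"hand": 0.33, "offset": [-0.7, -10, 13], "angular": [0, 0, 0]}, {"hand": 0.33, "offset": [-0.7, -10, 13], "angular": [0, 0, 0]}]'

```text
time: 8.93
tool_pos: [0.5004, -0.1489, 0.1523]
tcp_rot: [-2.31, -2.128, -0.0]
wrist_force: [1.0, -0.1, 0.9]
width: 0.331
```

```bash
python3 - <<'E'
from h import *
s=bot.read_state(); print(s['time'],s['tool_pos'],s['tcp_rot'],s['wrist_force'],s['torque'],s['width'])
c=snap('wrist','w4');p=w2px('w4',[.500,-.1505,.054]);q=w2px('w4',[.5078,-.0513,.046]);print(p,q)
i=c['frame']
x=int(p[0]); y=int(p[1])
k=cv2.resize(cv2.convertScaleAbs(i[y-25:y+25,x-33:x+33],alpha=5),None,fx=6,fy=6,interpolation=cv2.INTER_CUBIC)
X,Y=int(q[0]),int(q[1]);Y=max(Y,32)
b=cv2.resize(cv2.convertScaleAbs(i[Y-32:Y+18,X-33:X+33],alpha=1.6),None,fx=6,fy=6,interpolation=cv2.INTER_CUBIC)
print('knob org',x-33,y-25,'blk org',X-33,Y-32,k.shape,b.shape)
cv2.imwrite('pics/w4c.png',np.hstack([k,b]))
E
```

```text
8.925 [ 0.50038582 -0.14890799  0.1523139 ] [-2.31039258e+00 -2.12785233e+00 -4.34642685e-04] [ 0.99576882 -0.08779626  0.87384005] [ 0.06388782  0.0423835  -0.02382131] 0.33106883327835895
[278.7 211.8] [278.  85.]
knob org 245 186 blk org 245 53 (300, 396, 3) (300, 396, 3)
```

View pics/w4c.png

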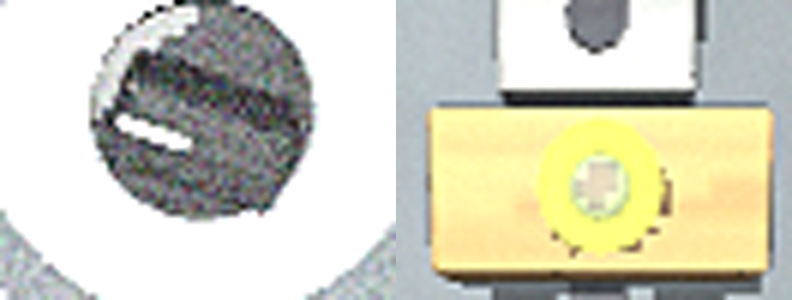

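The block stands square on the bed between the jaws, with its centre near crop-right (600,188). The bar runs from upper left to lower right at about 18° in the crop, so the knob angle is about 0.3 rad. Next: its centre, and a check of the block.

```bash
python3 - <<'E'
from h import *
f=lambda u,v,z,x0=245,y0=186:px2w('w4',x0+u/6,y0+v/6,z)
print('disc',f(203.5,107,.037)); P=[f(u,v,.054) for u,v in[(128,80),(300,130),(268,212)]];print(np.array(P),'mid',(P[0]+P[2])/2)
print('bar ang',np.degrees(np.arctan2(*(P[1]-P[0])[[1,0]])),np.degrees(np.arctan2(*(P[2]-P[1])[[1,0]])))
c,s=np.cos(-.081),np.sin(-.081)
for u,v in[(33,110),(373,108),(370,270),(36,270)]:
  w=f(u,v,.046,245,53);print('blk',((w[:2]-[.507,-.061])@np.array([[c,-s],[s,c]])*1e3).round(1))
E
```

```text
disc [ 0.5003 -0.1487  0.037 ]
[[ 0.4907 -0.1388  0.054 ]
 [ 0.5139 -0.148   0.054 ]
 [ 0.5085 -0.1597  0.054 ]] mid [ 0.4996  -0.14925  0.054  ]
bar ang -21.630886836517895 -114.77514056883219
blk [-20.7  19.4]
blk [22.1 19.6]
blk [22.1  0.3]
blk [-20.9   0.4]
```

Call:
drive_tool --deltas '[{"hand": 0.27, "offset": [-0.04, -0.06, 0], "angular": [0, 0, 9]}, {"hand": 0.27, "offset": [-0.04, -0.06, 0], "angular": [0, 0, 18]}, {"hand": 0.27, "offset": [-0.04, -0.06, 0], "angular": [0, 0, 27]}, {"hand": 0.27, "offset": [-0.04, -0.06, 0], "angular": [0, 0, 36]}, {"hand": 0.27, "offset": [-0.04, -0.06, 0], "angular": [0, 0, 45]}, {"hand": 0.27, "offset": [-0.04, -0.06, -2], "angular": [0, 0, 54]}, {"hand": 0.27, "offset": [-0.04, -0.06, -4], "angular": [0, 0, 63]}, {"hand": 0.27, "offset": [-0.04, -0.06, -6], "angular": [0, 0, 71.5]}]' --force 30

```text
time: 9.98
tool_pos: [0.5001, -0.1486, 0.0914]
tcp_rot: [-0.621, -3.079, -0.001]
wrist_force: [-0.9, -0.4, -0.6]
width: 0.27
```

Call:
drive_tool --deltas '[{"hand": 0.27, "offset": [0, 0, 0], "angular": [0, 0, 0]}, {"hand": 0.27, "offset": [0, 0, -1], "angular": [0, 0, 0]}, {"hand": 0.27, "offset": [0, 0, -2], "angular": [0, 0, 0]}, {"hand": 0.27, "offset": [0, 0, -2], "angular": [0, 0, 0]}]'

```text
time: 10.48
tool_pos: [0.4995, -0.1497, 0.0715]
tcp_rot: [-0.632, -3.076, -0.0]
wrist_force: [0.4, 0.2, -0.2]
width: 0.266
```

```bash
python3 - <<'E'
from h import *
s=bot.read_state(); print(s['time'],s['tool_pos'],s['tcp_rot'],s['wrist_force'],s['torque'],s['width'],s['q'])
c=snap('wrist','w5');p=w2px('w5',[.500,-.1495,.054]);print(p)
# half: 266x300 each at scale
i=c['frame']; i=cv2.convertScaleAbs(i[150:350,180:380],alpha=3); cv2.imwrite('pics/w5c.png',cv2.resize(i,None,fx=3,fy=3))
E
```

```text
10.475 [ 0.49954439 -0.1496959   0.07147127] [-6.31852234e-01 -3.07573299e+00 -3.59694231e-04] [ 0.35526017  0.24558012 -0.22737842] [-0.00108355 -0.00422431  0.0313736 ] 0.2656276655881516 [-3.38918859e-01  1.34614372e-01  2.07782031e+00  6.98909939e-06
  9.30803138e-01 -1.50449418e+00]
[278.2 251.7]
```

View pics/w5c.png

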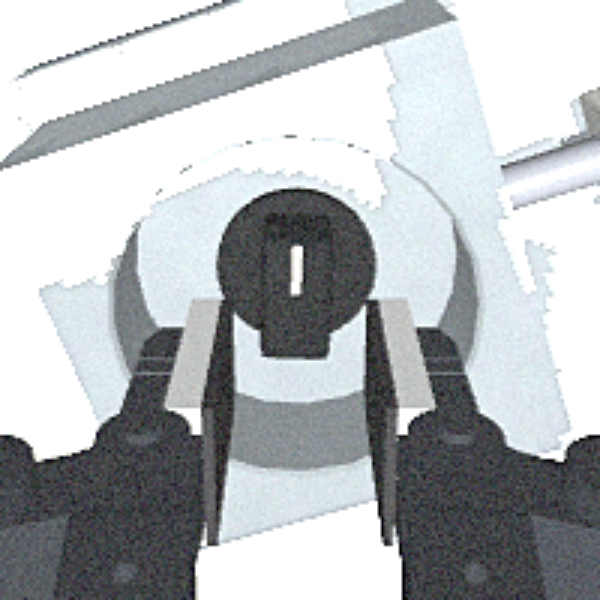

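The bar is aligned between the pads: bar at column 296, pads at 230 and 368. It's centred in the well with clearance. Descend.

Call:
drive_tool --deltas '[{"hand": 0.27, "offset": [0, 0, -0.6], "angular": [0, 0, 0]}, {"hand": 0.27, "offset": [0, 0, -1.2], "angular": [0, 0, 0]}, {"hand": 0.27, "offset": [0, 0, -1.6], "angular": [0, 0, 0]}, {"hand": 0.27, "offset": [0, 0, -2], "angular": [0, 0, 0]}, {"hand": 0.27, "offset": [0, 0, -2], "angular": [0, 0, 0]}]'

```text
time: 11.15
tool_pos: [0.4999, -0.1499, 0.0518]
tcp_rot: [-0.631, -3.077, -0.0]
wrist_force: [-1.1, -0.0, 0.2]
width: 0.272
```

Call:
drive_tool --deltas '[{"hand": 0.27, "offset": [0, 0, -0.4], "angular": [0, 0, 0]}, {"hand": 0.27, "offset": [0, 0, -0.75], "angular": [0, 0, 0]}, {"hand": 0.27, "offset": [0, 0, -0.75], "angular": [0, 0, 0]}]'

```text
time: 11.52
tool_pos: [0.4999, -0.1499, 0.0444]
tcp_rot: [-0.631, -3.077, -0.0]
wrist_force: [-0.2, -0.6, -0.7]
width: 0.27
```

Call:
drive_tool --deltas '[{"hand": 0.1, "offset": [0, 0, 0], "angular": [0, 0, 0]}, {"hand": 0.05, "offset": [0, 0, 0], "angular": [0, 0, 0]}, {"hand": 0.05, "offset": [0, 0, 0], "angular": [0, 0, 0]}, {"hand": 0.05, "offset": [0, 0, 0], "angular": [0, 0, 0]}, {"hand": 0.05, "offset": [0, 0, 0], "angular": [0, 0, 0]}]' --force 35

```text
time: 12.15
tool_pos: [0.4999, -0.1505, 0.0448]
tcp_rot: [-0.631, -3.077, 0.001]
wrist_force: [-3.3, -4.2, 0.4]
width: 0.146
```

```bash
cat >> h.py <<'E'
def rs(n=6):
    "mean over readings; each camera call lets 0.05 s pass, arm held"
    r=[]
    for _ in range(n): bot.read_camera('side'); s=bot.read_state(); r.append(np.r_[s['tool_pos'],s['wrist_force'],s['torque']])
    a=np.degrees(2*np.arctan2(s['tcp_rot'][1],s['tcp_rot'][0]))
    print(round(s['time'],2),np.mean(r,0).round(4),'sdTz',np.std(r,0)[-1].round(4),'xang',round(a%360,2),s['width'])
E
python3 -c "
from h import *
rs()"
```

```text
12.45 [ 0.4999 -0.1505  0.0448 -2.9639 -4.5595  1.3354 -0.7192  0.5093 -0.0787] sdTz 0.0285 xang 156.82 0.15284534420382367
```

Call:
drive_tool --deltas '[{"hand": 0.05, "offset": [-0.04, -0.06, 0], "angular": [0, 0, -3]}, {"hand": 0.05, "offset": [-0.04, -0.06, 0], "angular": [0, 0, -7]}, {"hand": 0.05, "offset": [-0.04, -0.06, 0], "angular": [0, 0, -11]}, {"hand": 0.05, "offset": [-0.04, -0.06, 0], "angular": [0, 0, -15]}, {"hand": 0.05, "offset": [-0.04, -0.06, 0], "angular": [0, 0, -18]}, {"hand": 0.05, "offset": [-0.04, -0.06, 0], "angular": [0, 0, -20]}, {"hand": 0.05, "offset": [-0.04, -0.06, 0], "angular": [0, 0, -20]}]'

```text
time: 13.32
tool_pos: [0.4997, -0.1507, 0.0448]
tcp_rot: [-1.156, -2.921, 0.0]
wrist_force: [-3.1, -3.7, 1.2]
width: 0.152
```

```bash
python3 -c "
from h import *
rs()"
```

```text
13.62 [ 0.4997 -0.1507  0.0448 -2.6491 -3.2217  1.4717 -0.5425  0.4281  0.1031] sdTz 0.0255 xang 136.83 0.14828311184782558
```

Call:
drive_tool --deltas '[{"hand": 0.05, "offset": [0, 0, 0], "angular": [0, 0, -3]}, {"hand": 0.05, "offset": [0, 0, 0], "angular": [0, 0, -6]}, {"hand": 0.05, "offset": [0, 0, 0], "angular": [0, 0, -9]}, {"hand": 0.05, "offset": [0, 0, 0], "angular": [0, 0, -12]}, {"hand": 0.05, "offset": [0, 0, 0], "angular": [0, 0, -14]}, {"hand": 0.05, "offset": [0, 0, 0], "angular": [0, 0, -15]}, {"hand": 0.05, "offset": [0, 0, 0], "angular": [0, 0, -15]}]'

```text
time: 14.5
tool_pos: [0.4996, -0.1508, 0.0448]
tcp_rot: [-1.527, -2.745, 0.001]
wrist_force: [-2.6, -3.2, 2.9]
width: 0.147
```

```bash
python3 -c "
from h import *
rs(10)
c=snap('wrist','w6')"
```

```text
15.0 [ 0.4996 -0.1508  0.0448 -3.1921 -3.8409  1.7925 -0.6723  0.5332  0.115 ] sdTz 0.0219 xang 121.84 0.1498500618561027
```

Call:
drive_tool --deltas '[{"hand": 0.05, "offset": [0, 0, 0], "angular": [0, 0, -2]}, {"hand": 0.05, "offset": [0, 0, 0], "angular": [0, 0, -4]}, {"hand": 0.05, "offset": [0, 0, 0], "angular": [0, 0, -5]}, {"hand": 0.05, "offset": [0, 0, 0], "angular": [0, 0, -5]}]'

```text
time: 15.55
tool_pos: [0.4996, -0.1508, 0.0448]
tcp_rot: [-1.645, -2.676, 0.001]
wrist_force: [-3.1, -4.6, 2.3]
width: 0.147
```

```bash
python3 -c "
from h import *
rs(10)"
```

```text
16.05 [ 0.4996 -0.1508  0.0448 -3.3416 -4.1178  1.9943 -0.6702  0.5425  0.107 ] sdTz 0.0264 xang 116.83 0.1515250878655414
```

Call:
drive_tool --deltas '[{"hand": 0.05, "offset": [0, 0, 0], "angular": [0, 0, -2]}, {"hand": 0.05, "offset": [0, 0, 0], "angular": [0, 0, -4]}, {"hand": 0.05, "offset": [0, 0, 0], "angular": [0, 0, -5]}, {"hand": 0.05, "offset": [0, 0, 0], "angular": [0, 0, -5]}]'

```text
time: 16.55
tool_pos: [0.4995, -0.1509, 0.0448]
tcp_rot: [-1.76, -2.602, 0.001]
wrist_force: [-3.5, -4.8, 1.4]
width: 0.148
```

```bash
python3 -c "
from h import *
rs(10)"
```

```text
17.05 [ 0.4995 -0.1509  0.0448 -3.5148 -4.3543  2.2499 -0.7079  0.5793  0.1   ] sdTz 0.0376 xang 111.84 0.1532627574043077
```

Call:
drive_tool --deltas '[{"hand": 0.05, "offset": [0, 0, 0], "angular": [0, 0, -1.5]}, {"hand": 0.05, "offset": [0, 0, 0], "angular": [0, 0, -3]}, {"hand": 0.05, "offset": [0, 0, 0], "angular": [0, 0, -4]}, {"hand": 0.05, "offset": [0, 0, 0], "angular": [0, 0, -4]}]'

```text
time: 17.55
tool_pos: [0.4995, -0.1509, 0.0448]
tcp_rot: [-1.85, -2.539, 0.001]
wrist_force: [-4.3, -4.8, 2.4]
width: 0.154
```

```bash
python3 -c "
from h import *
rs(10)"
```

```text
18.05 [ 0.4995 -0.1509  0.0448 -3.726  -4.3395  2.1514 -0.7057  0.6211  0.1173] sdTz 0.0337 xang 107.84 0.15152765690979114
```

Call:
drive_tool --deltas '[{"hand": 0.05, "offset": [0, 0, 0], "angular": [0, 0, -1.5]}, {"hand": 0.05, "offset": [0, 0, 0], "angular": [0, 0, -3]}, {"hand": 0.05, "offset": [0, 0, 0], "angular": [0, 0, -4]}, {"hand": 0.05, "offset": [0, 0, 0], "angular": [0, 0, -4]}]'

```text
time: 18.55
tool_pos: [0.4994, -0.1509, 0.0448]
tcp_rot: [-1.937, -2.473, 0.001]
wrist_force: [-3.3, -3.9, 3.0]
width: 0.147
```

```bash
python3 -c "
from h import *
rs(10);c=snap('wrist','w7')"
```

```text
19.05 [ 0.4994 -0.1509  0.0448 -4.0516 -3.8726  2.2309 -0.7274  0.6208  0.119 ] sdTz 0.0224 xang 103.84 0.14167828407457803
```

Call:
drive_tool --deltas '[{"hand": 0.05, "offset": [0, 0, 0], "angular": [0, 0, -1.5]}, {"hand": 0.05, "offset": [0, 0, 0], "angular": [0, 0, -3]}, {"hand": 0.05, "offset": [0, 0, 0], "angular": [0, 0, -4]}, {"hand": 0.05, "offset": [0, 0, 0], "angular": [0, 0, -4]}]'

```text
time: 19.6
tool_pos: [0.4994, -0.1509, 0.0448]
tcp_rot: [-2.023, -2.404, 0.001]
wrist_force: [-3.7, -4.4, 2.2]
width: 0.146
```

```bash
python3 -c "
from h import *
rs(10)"
```

```text
20.1 [ 0.4994 -0.1509  0.0448 -4.0834 -4.4131  2.2027 -0.7369  0.6545  0.1201] sdTz 0.0311 xang 99.84 0.14927507154397932
```

Call:
drive_tool --deltas '[{"hand": 0.05, "offset": [0, 0, 0], "angular": [0, 0, -1.5]}, {"hand": 0.05, "offset": [0, 0, 0], "angular": [0, 0, -3]}, {"hand": 0.05, "offset": [0, 0, 0], "angular": [0, 0, -4]}, {"hand": 0.05, "offset": [0, 0, 0], "angular": [0, 0, -4]}]'

```text
time: 20.6
tool_pos: [0.4993, -0.1509, 0.0448]
tcp_rot: [-2.105, -2.331, 0.002]
wrist_force: [-4.2, -4.8, 2.8]
width: 0.149
```

```bash
python3 -c "
from h import *
rs(12);c=snap('wrist','w8')
i=[cv2.convertScaleAbs(cv2.imread(f'pics/{n}.png'),alpha=1.5) for n in('w6','w8')]
cv2.imwrite('pics/w68.png',cv2.resize(np.hstack(i),(800,300)))
for n in('w6','w8'): print(w2px(n,[.5078,-.051,.046]),w2px(n,[.507,-.063,.038]))"
```

```text
21.2 [ 0.4994 -0.1509  0.0448 -4.2718 -4.2611  2.5218 -0.7507  0.6771  0.1213] sdTz 0.0205 xang 95.84 0.15080361738408044
[412.1 104.9] [387.7 127. ]
[321.7  61. ] [313.9  92.1]
```

Torque readings at rest are ambiguous, since friction can hide the load. I'll rectify the stored wrist views (35°, 53° and 61° of turn) onto the jaw-top plane and compare the gaps.

```bash
cat >> h.py <<'E'
def rect(n,x0,x1,y0,y1,z=.038,s=8):
    "clamp-frame top view (mm) at height z; rows go from y1 down to y0"
    c,si=np.cos(-.081),np.sin(-.081); D=np.float32([[0,0],[1,0],[1,1],[0,1]])*[(x1-x0)*s,(y1-y0)*s]
    P=[(x0,y1),(x1,y1),(x1,y0),(x0,y0)]
    src=np.float32([w2px(n,[.507+(c*x-si*y)/1e3,-.061+(si*x+c*y)/1e3,z]) for x,y in P])
    return cv2.warpPerspective(cv2.imread(f'pics/{n}.png'),cv2.getPerspectiveTransform(src,D.astype(np.float32)),(int((x1-x0)*s),int((y1-y0)*s)),flags=cv2.INTER_CUBIC)
E
python3 - <<'E'
from h import *
a=[cv2.convertScaleAbs(rect(n,-16,16,-30,30),alpha=1.8,beta=10) for n in('w6','w7','w8')]
cv2.imwrite('pics/r.png',np.hstack(a)); print(a[0].shape)
E
```

```text
(480, 256, 3)
```

View pics/r.png

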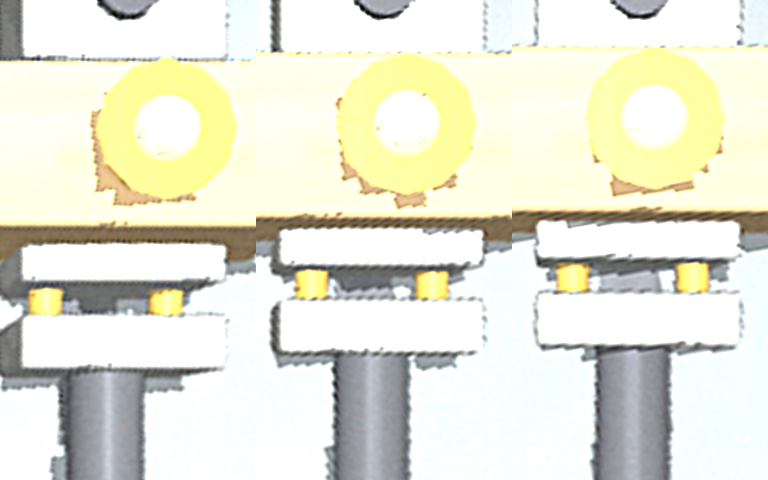

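```bash
python3 - <<'E'
from h import *
c,s=np.cos(-.081),np.sin(-.081)
for n,r in dict(w6=(60,226,243,57),w7=(53,218,229,53),w8=(47,212,220,48)).items():
  K,R,t=cam(n);o=-R.T@t;l=((o[:2]-[.507,-.061])@np.array([[c,-s],[s,c]])*1e3)
  f=(o[2]-.046)/(o[2]-.038); y=[30-v/8 for v in r]
  b=[l[1]+(v-l[1])*f for v in y[:2]]
  print(n,'cam',l.round(1),o[2].round(3),'block',np.round(b,2),'plate',y[2],'anvil vis',y[3])
E
```

```text
w6 cam [-45.2 -27.2] 0.187 block [19.82  0.19] plate -0.375 anvil vis 22.875
w7 cam [-24.1 -16.2] 0.187 block [21.24  1.73] plate 1.375 anvil vis 23.375
w8 cam [-13.8 -13.6] 0.187 block [22.09  2.58] plate 2.5 anvil vis 24.0
```

The plate already touches and pushes the block, and no compression of the spring gap shows yet (about 33 px at both 53° and 61°). Anvil contact should come at about 65±4°. I'll go on in 4° steps, checking torque and plate compression in code.

```bash
cat >> h.py <<'E'
def edges(n):
    "rows (1/8 mm) of strongest edges of the jaw: two outer strips free of the pins"
    for x0,x1 in((-12,-10),(-4,4),(10,12)):
        g=cv2.cvtColor(rect(n,x0,x1,-20,8),cv2.COLOR_BGR2GRAY).astype(float).mean(1); g=cv2.GaussianBlur(g[:,None],(1,9),0).ravel(); d=np.gradient(g)
        pk=[(round(8-i/8,2),round(d[i],1)) for i in range(2,len(d)-2) if abs(d[i])>2.5 and abs(d[i])==max(abs(d[i-2:i+3]))]
        print(n,x0,pk)
E
python3 - <<'E'
from h import *
for n in('w6','w7','w8'):edges(n)
E
```

```text
w6 -12 [(1.88, np.float64(-18.4)), (-0.75, np.float64(24.0)), (-5.0, np.float64(-17.1)), (-6.12, np.float64(23.9)), (-9.0, np.float64(-8.8)), (-9.75, np.float64(8.6)), (-15.88, np.float64(-19.2)), (-17.12, np.float64(7.4)), (-18.5, np.float64(13.3))]
w6 -4 [(5.5, np.float64(-2.7)), (4.38, np.float64(12.5)), (1.88, np.float64(-15.2)), (-0.5, np.float64(23.3)), (-5.0, np.float64(-19.0)), (-7.38, np.float64(3.8)), (-9.38, np.float64(12.4)), (-15.88, np.float64(-17.6)), (-16.62, np.float64(4.3)), (-19.0, np.float64(3.3))]
w6 10 [(1.75, np.float64(-18.6)), (-0.75, np.float64(21.4)), (-4.88, np.float64(-11.6)), (-5.75, np.float64(10.5)), (-9.0, np.float64(-6.5)), (-9.75, np.float64(8.6)), (-15.75, np.float64(-12.4)), (-16.5, np.float64(11.7))]
w7 -12 [(3.25, np.float64(-19.5)), (1.38, np.float64(25.9)), (-2.88, np.float64(-18.0)), (-3.75, np.float64(10.8)), (-5.12, np.float64(6.6)), (-5.75, np.float64(-4.5)), (-6.25, np.float64(5.1)), (-6.88, np.float64(-8.3)), (-7.62, np.float64(15.6)), (-13.75, np.float64(-19.7)), (-14.5, np.float64(6.2)), (-15.62, np.float64(13.1))]
w7 -4 [(6.38, np.flo
[... 622 characters left out ...]
p.float64(11.9)), (-4.0, np.float64(-4.4)), (-5.0, np.float64(9.7)), (-6.0, np.float64(-8.8)), (-6.75, np.float64(19.1)), (-12.75, np.float64(-19.7)), (-13.62, np.float64(16.9))]
w8 -4 [(7.0, np.float64(-9.2)), (5.75, np.float64(13.4)), (4.12, np.float64(-14.9)), (2.25, np.float64(23.1)), (-2.12, np.float64(-17.4)), (-4.0, np.float64(8.8)), (-5.88, np.float64(-3.2)), (-6.75, np.float64(13.5)), (-13.0, np.float64(-21.9)), (-13.75, np.float64(8.3))]
w8 10 [(3.75, np.float64(-20.0)), (2.5, np.float64(23.5)), (-1.88, np.float64(-15.8)), (-2.75, np.float64(8.1)), (-5.0, np.float64(7.9)), (-5.88, np.float64(-5.8)), (-6.75, np.float64(10.1)), (-12.75, np.float64(-15.9)), (-13.62, np.float64(14.8))]
```

Call:
drive_tool --deltas '[{"hand": 0.05, "offset": [0, 0, 0], "angular": [0, 0, -1.5]}, {"hand": 0.05, "offset": [0, 0, 0], "angular": [0, 0, -3]}, {"hand": 0.05, "offset": [0, 0, 0], "angular": [0, 0, -4]}, {"hand": 0.05, "offset": [0, 0, 0], "angular": [0, 0, -4]}]'

```text
time: 21.75
tool_pos: [0.4993, -0.1509, 0.0448]
tcp_rot: [-2.185, -2.256, 0.002]
wrist_force: [-5.0, -4.5, 2.9]
width: 0.147
```

```bash
python3 -c "
from h import *
rs(12);snap('wrist','w9');edges('w9')"
```

```text
22.35 [ 0.4993 -0.1509  0.0448 -4.1719 -4.5783  2.4877 -0.7491  0.6842  0.1246] sdTz 0.0249 xang 91.85 0.14936753877791076
w9 -12 [(3.75, np.float64(-19.8)), (2.38, np.float64(26.4)), (-2.0, np.float64(-18.8)), (-3.25, np.float64(11.8)), (-4.88, np.float64(5.0)), (-5.62, np.float64(-7.4)), (-6.5, np.float64(15.1)), (-12.5, np.float64(-17.0)), (-13.62, np.float64(14.3))]
w9 -4 [(7.0, np.float64(-11.2)), (5.88, np.float64(12.9)), (4.0, np.float64(-18.0)), (2.12, np.float64(22.5)), (-1.75, np.float64(-19.5)), (-4.0, np.float64(8.6)), (-5.62, np.float64(-3.5)), (-6.38, np.float64(15.4)), (-12.5, np.float64(-19.3)), (-13.5, np.float64(4.9))]
w9 10 [(3.88, np.float64(-20.6)), (2.5, np.float64(22.2)), (-1.62, np.float64(-19.1)), (-2.75, np.float64(4.3)), (-4.88, np.float64(11.0)), (-5.62, np.float64(-9.9)), (-6.38, np.float64(13.3)), (-12.12, np.float64(-17.4)), (-13.75, np.float64(12.5))]
```

The plate front stopped at y≈2.35 while the jaw body kept moving 0.35 mm. So contact is at about 62° and the force is now about 3–4 N. Another 4°.

Call:
drive_tool --deltas '[{"hand": 0.05, "offset": [0, 0, 0], "angular": [0, 0, -1.5]}, {"hand": 0.05, "offset": [0, 0, 0], "angular": [0, 0, -3]}, {"hand": 0.05, "offset": [0, 0, 0], "angular": [0, 0, -4]}, {"hand": 0.05, "offset": [0, 0, 0], "angular": [0, 0, -4]}]'

```text
time: 22.9
tool_pos: [0.4993, -0.1509, 0.0448]
tcp_rot: [-2.262, -2.179, 0.002]
wrist_force: [-4.3, -4.9, 2.4]
width: 0.149
```

```bash
python3 -c "
from h import *
rs(12);snap('wrist','w10');edges('w10')"
```

```text
23.5 [ 0.4993 -0.1509  0.0448 -4.2429 -4.2852  2.7118 -0.7676  0.7029  0.1559] sdTz 0.0234 xang 87.85 0.14490507728725957
w10 -12 [(3.88, np.float64(-17.2)), (2.75, np.float64(22.6)), (-1.75, np.float64(-23.2)), (-3.0, np.float64(15.0)), (-4.62, np.float64(3.8)), (-5.25, np.float64(-9.2)), (-5.88, np.float64(18.0)), (-11.75, np.float64(-23.1)), (-12.5, np.float64(7.1)), (-13.62, np.float64(8.8))]
w10 -4 [(7.12, np.float64(-10.8)), (5.75, np.float64(19.1)), (4.12, np.float64(-18.7)), (2.25, np.float64(17.0)), (-1.5, np.float64(-19.8)), (-4.0, np.float64(10.1)), (-5.12, np.float64(-4.2)), (-6.0, np.float64(15.7)), (-12.12, np.float64(-17.8)), (-13.0, np.float64(3.1))]
w10 10 [(3.88, np.float64(-20.5)), (2.5, np.float64(22.5)), (-1.62, np.float64(-19.1)), (-2.88, np.float64(5.5)), (-4.75, np.float64(13.9)), (-6.0, np.float64(9.1)), (-12.12, np.float64(-17.6)), (-12.88, np.float64(2.5)), (-13.62, np.float64(14.0))]
```

Call:
drive_tool --deltas '[{"hand": 0.05, "offset": [0, 0, 0], "angular": [0, 0, -1.5]}, {"hand": 0.05, "offset": [0, 0, 0], "angular": [0, 0, -3]}, {"hand": 0.05, "offset": [0, 0, 0], "angular": [0, 0, -4]}, {"hand": 0.05, "offset": [0, 0, 0], "angular": [0, 0, -4]}]'

```text
time: 24.05
tool_pos: [0.4992, -0.1509, 0.0448]
tcp_rot: [-2.337, -2.099, 0.002]
wrist_force: [-4.6, -4.7, 3.2]
width: 0.152
```

```bash
python3 -c "
from h import *
rs(12);snap('wrist','w11');edges('w11')"
```

```text
24.65 [ 0.4992 -0.1509  0.0448 -4.8433 -4.267   3.0339 -0.7613  0.7391  0.1854] sdTz 0.0216 xang 83.86 0.14988485607924493
w11 -12 [(4.0, np.float64(-20.8)), (2.62, np.float64(30.2)), (-1.88, np.float64(-21.2)), (-2.75, np.float64(14.5)), (-4.88, np.float64(-9.3)), (-5.62, np.float64(18.1)), (-11.38, np.float64(-17.5)), (-12.12, np.float64(6.4)), (-13.38, np.float64(5.0))]
w11 -4 [(7.12, np.float64(-12.2)), (5.88, np.float64(14.4)), (4.25, np.float64(-15.0)), (2.12, np.float64(20.4)), (-1.62, np.float64(-20.0)), (-4.12, np.float64(8.2)), (-4.88, np.float64(-5.3)), (-5.5, np.float64(16.9)), (-11.75, np.float64(-17.8)), (-12.5, np.float64(4.2))]
w11 10 [(3.88, np.float64(-21.2)), (2.5, np.float64(23.0)), (-1.75, np.float64(-18.7)), (-2.88, np.float64(6.9)), (-4.75, np.float64(7.5)), (-5.75, np.float64(10.9)), (-11.62, np.float64(-22.1)), (-12.38, np.float64(5.2)), (-13.5, np.float64(13.2))]
```

Torque is up 0.065 N m (about 11 N) and the plate is compressed 0.9–1.1 mm (10.5–13 N), so the grip is on target. Release the knob and lift clear.

Call:
drive_tool --deltas '[{"hand": 0.2, "offset": [0, 0, 0], "angular": [0, 0, 0]}, {"hand": 0.26, "offset": [0, 0, 0], "angular": [0, 0, 0]}, {"hand": 0.26, "offset": [0, 0, 0], "angular": [0, 0, 0]}, {"hand": 0.26, "offset": [0, 0, 0], "angular": [0, 0, 0]}]'

```text
time: 25.2
tool_pos: [0.5, -0.1505, 0.0448]
tcp_rot: [2.338, 2.098, 0.001]
wrist_force: [-0.5, -0.3, -0.3]
width: 0.259
```

Call:
drive_tool --deltas '[{"hand": 0.26, "offset": [0, 0, 0.5], "angular": [0, 0, 0]}, {"hand": 0.26, "offset": [0, 0, 1.5], "angular": [0, 0, 0]}, {"hand": 0.26, "offset": [0, 0, 3], "angular": [0, 0, 0]}, {"hand": 0.26, "offset": [0, 0, 6], "angular": [0, 0, 0]}, {"hand": 0.26, "offset": [0, 0, 9], "angular": [0, 0, 0]}, {"hand": 0.26, "offset": [0, 0, 9], "angular": [0, 0, 0]}, {"hand": 0.26, "offset": [0, 0, 9], "angular": [0, 0, 0]}]'

```text
time: 26.08
tool_pos: [0.4997, -0.1506, 0.135]
tcp_rot: [2.338, 2.098, 0.0]
wrist_force: [-0.0, -0.6, 0.1]
width: 0.259
```

```bash
python3 -c "
from h import *
rs(4);snap('wrist','w12');edges('w12')
i=cv2.imread('pics/w12.png'); print(w2px('w12',[.5082,-.049,.046]))
# block top outline by colour
h=cv2.cvtColor(i,cv2.COLOR_BGR2HSV); p=w2px('w12',[.5082,-.049,.046]).astype(int)
m=cv2.inRange(h,(8,70,70),(35,255,255)); m[:, :max(p[0]-80,0)]=0; m[:,p[0]+80:]=0
n,l,st,ce=cv2.connectedComponentsWithStats(m); k=1+np.argmax(st[1:,4]); print(st[k])
c=cv2.boxPoints(cv2.minAreaRect(np.argwhere(l==k)[:,::-1].astype(np.float32)))
W=np.array([px2w('w12',*q,.046) for q in c]);co,s=np.cos(-.081),np.sin(-.081)
print(((W[:,:2]-[.507,-.061])@np.array([[co,-s],[s,co]])*1e3).round(1))"
```

```text
26.27 [ 4.989e-01 -1.503e-01  1.337e-01 -4.082e-01  2.664e-01 -3.407e-01
  1.610e-02  2.100e-03  2.000e-04] sdTz 0.0235 xang 83.81 0.25850878600400806
w12 -12 [(3.5, np.float64(-19.2)), (2.5, np.float64(24.6)), (1.12, np.float64(-2.7)), (-1.62, np.float64(-14.7)), (-3.0, np.float64(11.4)), (-4.88, np.float64(-5.0)), (-5.75, np.float64(13.6)), (-11.5, np.float64(-12.2)), (-13.62, np.float64(7.6))]
w12 -4 [(6.5, np.float64(-11.2)), (5.25, np.float64(10.5)), (3.75, np.float64(-17.8)), (2.25, np.float64(19.1)), (-1.62, np.float64(-18.0)), (-2.75, np.float64(4.5)), (-3.62, np.float64(6.3)), (-4.5, np.float64(-4.5)), (-5.5, np.float64(12.0)), (-11.62, np.float64(-17.6)), (-12.62, np.float64(4.7))]
w12 10 [(3.38, np.float64(-20.7)), (2.38, np.float64(23.1)), (-0.75, np.float64(2.9)), (-2.12, np.float64(-16.5)), (-3.25, np.float64(7.0)), (-5.88, np.float64(10.5)), (-10.75, np.float64(3.2)), (-12.0, np.float64(-13.7)), (-13.62, np.float64(9.1))]
[276.7  76.9]
[ 246   60   63   32 1784]
[[-21.   22.5]
 [ 22.2  22.5]
 [ 22.7   2.8]
 [-21.5   2.9]]
```

Jaw spacing is unchanged after release. The block is square and centred (x≈0.6 mm, y≈12.7 mm), and the arm is clear. Hand in.

```bash
python3 -c "
from workcell import bot
print(bot.finish_job(), bot.read_state()['time'])"
```

```text
the job is handed in; nothing more can be done
the job is handed in; nothing more can be done
```

The rectangular block is clamped between the jaws at an estimated 11–13 N. The job was handed in at about 26 s of the 72 s allowed, and no verdict was reported.

I stood the block on the bed midway between the jaws and let go. Then I turned the knob about 73° clockwise, opened the fingers and lifted the arm about 9 cm clear.

**Clamping force:**
- The torque reading rose 0.065 N m above its free-running level, which is about 11 N.
- In the wrist pictures the jaw's sprung plate is pressed in by 0.9–1.1 mm, which is about 10.5–13 N. This stayed the same, within about 0.1 mm, after I let go of the knob.

**Block position:** in the last wrist picture its centre is about 0.6 mm off along the clamp's x, and 12.7 mm along y. Its edges are square to the jaws within about 0.02 rad. I did not measure its height or upright stance after clamping.

**Well and other objects:** no contact with the well's wall or floor showed. While I held the knob, the wrist force stayed at about 5 N sideways and 3 N upwards. I kept away from the other objects but did not check their positions at the end.

**Checks that disagreed:**
- The scene and side cameras differed by about 8 mm on the clamp, so I used the wrist camera.
- The anvil position varied by about 1 mm between wrist pictures.
- Torque at rest stayed close to its free-running level until about 4 N, so I found the start of contact, at about 62°, from the pictures.

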